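# Trap a lamp housing in the assembly fixture

## Robot

A 7-joint arm with a two-finger parallel gripper is mounted at the origin on the work surface. World frame = base frame: x ahead of the robot, y to its left, z up, the work surface at z = 0. Lengths are in m, angles in rad, forces in N, time in s.
With the tool pointing down it reaches from about 0.4 to 0.925 m from the base axis. Payload 4.1 kg.
Tool frame: the origin (TCP) lies between the finger pads; the fingertips stand 19 mm ahead of it and the grasp point (between the pads) is the TCP (manip.tips_ahead is the distance from the TCP to the fingertips, in m); z points along the fingers, y is the direction in which the jaws open and shut (so a half turn about z gives the same grasp; the last joint's range is limited). The gripper opens to 85 mm and grips with 20 to 120 N. Pads are 22 mm wide; open, the fingers measure 114 mm over their backs; the gripper's body (76 mm by 85 mm) begins 54 mm behind the grasp point. The pads swing forward as they close: fully open they stand 13 mm farther back than shut.
Start: joints at [-1.235, 0.398, 0.045, 1.537, -0.019, 1.207, -0.051], TCP at [0.274, 0.59, 0.25] pointing down, gripper open.
Joint ranges: [-2.82, 2.82], [-0.49, 2.23], [-1.37, 1.46], [0, 2.46], [-1.36, 4.5], [0.23, 2], [-2.94, 2.94]. Speed limits (rad/s): [2.57, 2.57, 3.14, 3.14, 3.14, 3.14, 3.14].

## Interface

Orientations are given as a unit quaternion [w, x, y, z].
In Python, from cell import manip, vision, finish_job gives the robot as it stands. The module is installed in compiled form; this text tells all that it offers.
- The arm moves only by the tool apply_moves, never from a script. Its argument "plan" is a list of rows, each an object of numbers: "ax", "ay", "az": the turn, a rotation vector about the tool's x, y, z in degrees; "x", "y", "z": the shift along the tool's x, y, z in m; "claw": the opening, from 0 (shut) to 1 (fully open). A call has exactly 10 rows; each row shifts and turns the commanded pose from where the row before left it, along the tool's axes as they then stand; what a row does not reach is not made up. A row lasts 1/12 s, in which the tool goes at most 41.7 mm and 7.16 degrees, less where a joint would pass 70% of its speed; a pose out of reach is approached as far as the arm can. A call is refused whole if a number of a shift passes 0.0417 or a number of a turn 7.16, either way. A call with a gripper value outside its range is refused whole. The fingers move at their own pace and stop on an object; "squeeze" is the grip in N (left out, the last holds). Time passes only in rows, so rows that do not move let the fingers close, or fill a call up. It gives the time, the measured TCP pose, the force and the opening at its end, in the units of the state.
- manip.get_state(): the state, without advancing time (a new reading comes with each control period).
- vision.get_image(name): name is "side" or "top" or "wrist"; returns the picture (420x560x3 uint8, red, green, blue); there is no depth.
- vision.get_calibration(name): a dict with "mtx" (3x3 intrinsics, pixels), "cam_to_world" (4x4, takes a point from camera to world coordinates). Camera axes: x right, y down, z forward; pixel columns grow to the right and rows downward; lengths in m; the calibration is good to about 2 mm. The wrist camera is an equidistant fisheye: a pixel r from the principal point sees the ray r / f radians off the axis. A picture is of the moment at which its call begins: read the wrist's pose just before it. get_calibration takes no time and is no camera call; for the wrist camera it gives the pose at the moment of the call.
- finish_job(): hands the job in, once; it reports no verdict.
The state is a dict: "t": time; "joint_pos": joint angles; "joint_vel": joint speeds; "joint_efforts": joint torques, N m; "tool_pos": TCP position; "tool_rot": TCP orientation; "force": force on the tool from outside, world axes, zero at the start; "torque": the same for the moment, N m; "width": opening from 0.0 (shut) to 1.0 (fully open).
Only numpy, scipy, OpenCV 4.12 (cv2) and the standard library are available. Lean on these libraries where they do the work, as an engineer would, in place of code of your own. Each camera call takes 0.05 s, during which the arm holds its last target. There are 200 camera calls.

## Task

Set the white housing up for assembly using pushes only: slide it along the bench until it lies flat against the fixture's long fence, then push the sliding jaw along until the housing is trapped snugly between the jaw and the fixed end stop, still flat against the fence. Keep the housing flat on the bench, never lifted or tipped, and leave the other things on the bench where they are; finish with the arm clear.

Things in the scene. Friction and masses are not known exactly. Their poses are not given: they have to be found in the camera images.
- housing: loose white plastic case, 96 (x) x 120 (y) x 40 mm high, 0.4-0.85 kg; on top a round lens collar (66 mm wide, 7 mm high) and vent ribs. Too wide to grip. Origin: centre of underside, z up. Starts on the robot's side of the fence, turned up to 0.3 rad from it, between jaw and stop. It goes in with its 120 mm side along the fence, +y end to the stop, origin at x -48, y +60 mm in the fixture frame.
- fixture: aluminium L-shaped fixture fixed to the bench, turned up to 0.2 rad. Origin: on the bench in the fence's front face (robot's side). x points away from the robot into the fence, y along the fence to the end stop, z up. Fence: x 0 to 25 mm, y -190 to +140 mm, 30 mm high. End stop: inner face at y = +120 mm, 20 mm thick, 30 mm high, reaching 90 mm out from the fence.
- jaw (a joint): travel (m) of the steel sliding jaw along the fence towards the stop. Its inner face is at y = -140 mm + travel in the fixture frame; starts at 0 (open) to 0.04, meets the seated housing at 0.140, limit 0.160. About 3 N friction; stays where left. Jaw plate: fixture x -90 to -5 mm, 12 mm thick, 3 to 35 mm high, with a 40 mm wide, 38 mm long block behind it.
- jaw_push (a point): centre of the rear (-y) end face of the jaw's block, the place to push: 50 mm behind the jaw's inner face, 45 mm in front of the fence, 19 mm above the bench; that face is 40 mm wide and spans 3 to 35 mm above the bench. Axes as the fixture's.
- cross_bar: bystander, leave alone: copper cross-shaped bar lying flat, 150 x 60 x 12 mm. Origin: centre of its underside.
- tape: bystander, leave alone: cardboard tape-roll core, a ring 90 mm across, 24 mm high. Origin: centre of its underside.
- glue: bystander, leave alone: slim white bottle, 34 mm across, 85 mm tall. Origin: centre of its underside.
- jar: bystander, leave alone: small clear jar with a grey lid, 48 mm across, 50 mm tall. Origin: centre of its underside.
- driver: bystander, leave alone: screwdriver with a black handle, about 200 mm long, lying to the open-jaw side of the fixture, along its x; origin near the middle.
- shell: bystander, leave alone: cream moulded open tray, 80 x 110 x 50 mm. Origin: centre of its underside.
Not all that is in view belongs to the job. Leave any red look-alike of the housing alone.

How it is judged:
On the way, in this order (a step that is already met when the one before it is completed fails the run):
1. the housing lies flat against the fence (within 3 mm and 2 degrees) (x of housing in the frame of fixture above -0.051 m and angle between the x axis of housing and the x axis of fixture, either way round below 0.035 rad), for 0.2 s.
2. the housing is trapped between jaw and end stop, flat against the fence (all of step 1 and y of housing in the frame of fixture above 0.057 m and value of joint jaw above 0.136 m), for 0.2 s.
At the end, for the whole second after the job is handed in: The housing lies flat on the bench at rest, within 3 mm of the fence and of the end stop and within 2 degrees (0.035 rad) of parallel, and the jaw is closed up to it (travel at least 0.136 m) (all of step 2 and height (world z) of housing below 0.004 m and angle between housing's own z axis and vertical below 0.03 rad and linear speed of housing below 0.01 m/s and velocity of joint jaw between -0.01 and 0.01 m/s); the robot touches nothing.
It fails at once if the housing is lifted (height (world z) of housing above 0.01 m).
It fails at once if the housing is tipped (angle between housing's own z axis and vertical above 0.15 rad).
It fails at once if another thing on the bench is moved more than 20 mm (distance of any of cross_bar, tape, glue, jar, driver, shell from where it was at the start of the episode above 0.02 m).
It also fails if it takes over 51 s, if anything falls off the work surface, if the arm or the gripper's body presses on something with over 40 N, if the wrist force passes 120 N, or if a joint passes its speed limit or range.

## Working session

There is one attempt and no reset: what is moved stays moved. The work goes in short steps, Python scripts to look and compute and a tool call to move; the robot and the scene stay as the last step left them, time stands still between calls to the robot, and variables do not carry over. Pictures are saved under pics/ and viewed, about 8 in all and at most 12, crops included, and the job is handed in when it is done.

Besides the shell and the picture viewer there is one more tool, called as name([rows], argument=value, ...), one row to a line, values as JSON. apply_moves: Moves the arm, as the interface text tells. Its arguments: {"type":"object","properties":{"plan":{"type":"array","items":{"type":"object","properties":{"ax":{"type":"number"},"ay":{"type":"number"},"az":{"type":"number"},"x":{"type":"number"},"y":{"type":"number"},"z":{"type":"number"},"claw":{"type":"number"}}}},"squeeze":{"type":"number"}},"required":["plan"]}

```bash
mkdir -p pics; ls
python3 - <<'E'
from cell import manip, vision
import cv2
s=manip.get_state(); print(s['t'],s['tool_pos'],s['tool_rot'],s['width'],s['force'])
for n in('top','side'):
    im=vision.get_image(n); cv2.imwrite(f'pics/{n}0.png',im[...,::-1])
    c=vision.get_calibration(n); print(n,c['mtx'].tolist() if hasattr(c['mtx'],'tolist') else c['mtx'],c['cam_to_world'])
E
```

```text
pics
0.0 [0.27355313 0.58901568 0.24930516] [-1.35524367e-04  2.15648107e-01  9.76470712e-01 -9.08198030e-04] 1.0000748088817613 [0.17990566 0.20866063 0.54830324]
top [[447.0644202322528, 0.0, 280.28558235785783], [0.0, 447.0644202322528, 203.42103664775794], [0.0, 0.0, 1.0]] [[ 0.00716891 -0.99528215  0.09675769  0.45861341]
 [-0.99970452 -0.00938083 -0.02242488  0.01529888]
 [ 0.02322675 -0.09656834 -0.99505531  1.01615056]
 [ 0.          0.          0.          1.        ]]
side [[408.539928882388, 0.0, 292.8319100679452], [0.0, 408.539928882388, 204.62642187116114], [0.0, 0.0, 1.0]] [[ 0.93017089 -0.22774279  0.28795023  0.26041276]
 [-0.36707324 -0.59033833  0.71885875 -0.72407205]
 [ 0.00627316 -0.77436031 -0.63271381  0.65881982]
 [ 0.          0.          0.          1.        ]]
```

View pics/top0.png

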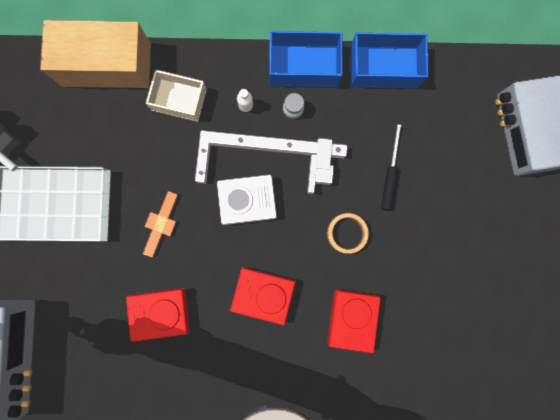

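View pics/side0.png

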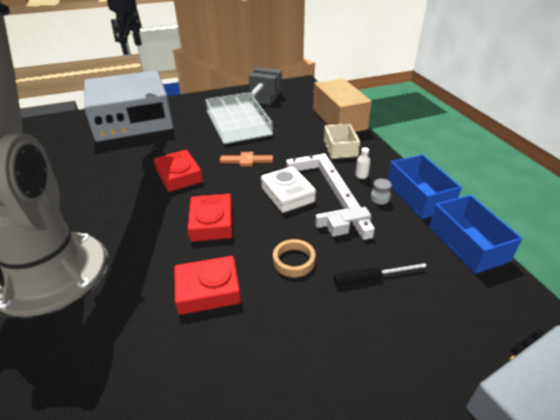

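```bash
cat > h.py <<'E'
import numpy as np, cv2
from cell import manip, vision
def cast(px,z,c):
    K,T=np.array(c['mtx']),np.array(c['cam_to_world'])
    px=np.atleast_2d(np.float64(px)); d=np.c_[px,np.ones(len(px))]@np.linalg.inv(K).T@T[:3,:3].T
    o=T[:3,3]; return (o+d*((z-o[2])/d[:,2])[:,None])[:,:2]
def proj(p,c):
    K,T=np.array(c['mtx']),np.array(c['cam_to_world']); q=(np.atleast_2d(p)-T[:3,3])@T[:3,:3]
    q=q@K.T; return q[:,:2]/q[:,2:]
E
python3 - <<'E'
from h import *
im=cv2.imread('pics/top0.png'); c=vision.get_calibration('top')
hsv=cv2.cvtColor(im,cv2.COLOR_BGR2HSV)
m=((hsv[...,2]>110)&(hsv[...,1]<60)).astype(np.uint8)
m[:110]=0; m[240:]=0; m[:,:185]=0; m[:,370:]=0
cs,_=cv2.findContours(m,cv2.RETR_EXTERNAL,cv2.CHAIN_APPROX_NONE)
for k in cs:
    if cv2.contourArea(k)<60: continue
    w=cast(k[:,0,:],0.04,c); r=cv2.minAreaRect(np.float32(w*1000)); print(cv2.contourArea(k),cv2.boundingRect(k),r)
crop=im[110:240,185:365]
cv2.imwrite('pics/crop.png',cv2.resize(crop,None,fx=4.4,fy=4.4,interpolation=cv2.INTER_CUBIC))
E
```

```text
2398.5 (217, 174, 59, 51) ((562.5824584960938, 68.36831665039062), (98.93424224853516, 121.94733428955078), 7.416955471038818)
2973.5 (195, 130, 153, 64) ((648.3794555664062, 13.60162353515625), (329.2677307128906, 126.3725814819336), 84.978271484375)
122.5 (185, 110, 16, 12) ((748.3809814453125, 190.34727478027344), (25.092058181762695, 33.31670379638672), 0.8265334367752075)
```

View pics/crop.png

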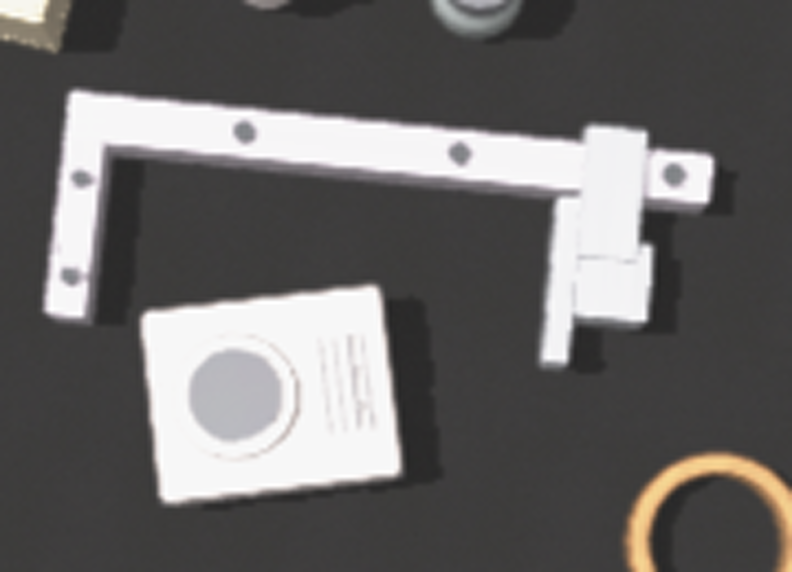

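The candidates are the white housing at (246,200) and the red look-alikes at (157,315), (263,296) and (355,320). The crop confirms the white one by its collar and ribs, so I choose it. In the crop, the fence back edge runs from (72,92) to (712,155), the end stop is at left (70,200), and the jaw plate and block are at (560,280) and (615,290). Next I fit the edges.

```bash
cat >> h.py <<'E'
def line(m,axis,lo,hi,first,z,c,win):
    """fit an edge: first/last mask pixel along columns (axis=0) or rows (axis=1)"""
    pts=[]
    for i in range(lo,hi):
        v=m[win[0]:win[1],i] if axis==0 else m[i,win[0]:win[1]]
        k=np.flatnonzero(v)
        if len(k):
            e=win[0]+(k[0]-.5 if first else k[-1]+.5); pts.append((i,e) if axis==0 else (e,i))
    w=cast(pts,z,c); vx,vy,x0,y0=cv2.fitLine(np.float32(w),cv2.DIST_HUBER,0,.01,.01).ravel(); return np.array([vx,vy]),np.array([x0,y0])
E
python3 - <<'E'
from h import *
import json
im=cv2.imread('pics/top0.png'); c=vision.get_calibration('top')
hsv=cv2.cvtColor(im,cv2.COLOR_BGR2HSV); m=(hsv[...,2]>125)&(hsv[...,1]<60)
d,p=line(m,0,206,312,True,.03,c,(125,165)); d*=np.sign(d[1])
d2,p2=line(m,1,136,178,True,.03,c,(190,215))
ex=np.array([d[1],-d[0]]); print('fence ang',np.degrees(np.arctan2(-d[0],d[1])),'stop dir',np.degrees(np.arctan2(d2[1],d2[0])))
o=p-ex*.025; o=o+d*((p2-o)@d-.140)
print('origin',o)
k=cv2.findContours((m*1)[165:235,210:285].astype(np.uint8),0,1)[0]; k=max(k,key=cv2.contourArea)[:,0]+[210,165]
(cx,cy),wh,a=cv2.minAreaRect(np.float32(cast(k,.04,c))); h=np.array([cx,cy]); print('housing',h,wh,a)
f=lambda q:np.array([(q-o)@ex,(q-o)@d])
print('housing fix',f(h),f(np.array(manip.get_state()['tool_pos'][:2])))
pj=cast([185+652/4.4,110+300/4.4],.035,c)[0]; print('jaw rear edge fix',f(pj), 'plate inner',f(cast([185+542/4.4,110+360/4.4],.035,c)[0]))
json.dump(dict(o=o.tolist(),ex=ex.tolist(),ey=d.tolist()),open('fix.json','w'))
for g in[(-.19,h@d-o@d)]: print(o+ex*g[0]+d*g[1])
for n,q in dict(tape=(348,213),red=(266,268),drv=(386,205)).items(): print(n,f(cast(q,.03,c)[0]))
E
```

```text
fence ang -5.060655 stop dir -5.2596946
origin [0.68156147 0.03700639]
housing [0.56263196 0.06850988] (0.09848826378583908, 0.1212698295712471) 7.34882926940918
housing fix [-0.12124483  0.02088988] [-0.45515088  0.51391991]
jaw rear edge fix [-0.05556047 -0.16662707] plate inner [-0.09145371 -0.11393159]
[0.49414482 0.07457479]
tape [-0.1292787  -0.20665648]
red [-0.26682476 -0.03741606]
drv [-0.10320832 -0.28981139]
```

apply_moves([
  {"az":-6.62,"claw":0.6},
  {"az":-6.62,"claw":0.6},
  {"az":-6.62,"claw":0.6},
  {"x":-0.0175,"y":-0.035,"claw":0.6},
  {"x":-0.0175,"y":-0.035,"claw":0.6},
  {"x":-0.0175,"y":-0.035,"claw":0.6},
  {"x":-0.0175,"y":-0.035,"claw":0.6},
  {"x":-0.0175,"y":-0.035,"claw":0.6},
  {"x":-0.0175,"y":-0.035,"claw":0.6},
  {"x":-0.0175,"y":-0.035,"claw":0.6},
])

```text
validation failed for argument at $.pl...
```

apply_moves([
  {"x":-0.0175,"y":-0.035,"claw":0.6},
  {"x":-0.0175,"y":-0.035,"claw":0.6},
  {"x":-0.0175,"y":-0.035,"claw":0.6},
  {"x":-0.0175,"y":-0.035,"claw":0.6},
  {"x":-0.0175,"y":-0.035,"claw":0.6},
  {"x":-0.0175,"y":-0.035,"claw":0.6},
  {"x":-0.0175,"y":-0.035,"claw":0.6},
  {"z":0.03,"claw":0.6},
  {"z":0.03,"claw":0.6},
  {"z":0.03,"claw":0.6},
])

```text
validation failed for argument at $.pl...
```

```bash
cat >> h.py <<'E'
import json
from scipy.spatial.transform import Rotation as Rn
def where():
    F=json.load(open('fix.json')); o,ex,ey=(np.array(F[k]) for k in('o','ex','ey'))
    s=manip.get_state(); p=np.array(s['tool_pos']); q=np.array(s['tool_rot']); R=Rn.from_quat(q[[1,2,3,0]]).as_matrix()
    fw=np.array(s['force'])[:2]
    print('t %.2f fix x %.4f y %.4f z %.4f'%(s['t'],(p[:2]-o)@ex,(p[:2]-o)@ey,p[2]),'tooly vs ey deg %.2f'%np.degrees(np.arctan2(*R[:2,1])-np.arctan2(*ey)),'tilt',R[2].round(3),'F fix',round(fw@ex,1),round(fw@ey,1),round(s['force'][2],1),'w',round(s['width'],3))
E
python3 -c "
from h import *
where()"
```

```text
t 0.10 fix x -0.4552 y 0.5139 z 0.2494 tooly vs ey deg 19.84 tilt [-0.    -0.002 -1.   ] F fix -0.4 0.7 -0.2 w 1.001
```

apply_moves([
  {"ax":0,"ay":0,"az":-6.62,"x":0,"y":0,"z":0,"claw":0.6},
  {"ax":0,"ay":0,"az":-6.62,"x":0,"y":0,"z":0,"claw":0.6},
  {"ax":0,"ay":0,"az":-6.62,"x":0,"y":0,"z":0,"claw":0.6},
  {"ax":0,"ay":0,"az":0,"x":-0.0175,"y":-0.035,"z":0,"claw":0.6},
  {"ax":0,"ay":0,"az":0,"x":-0.0175,"y":-0.035,"z":0,"claw":0.6},
  {"ax":0,"ay":0,"az":0,"x":-0.0175,"y":-0.035,"z":0,"claw":0.6},
  {"ax":0,"ay":0,"az":0,"x":-0.0175,"y":-0.035,"z":0,"claw":0.6},
  {"ax":0,"ay":0,"az":0,"x":-0.0175,"y":-0.035,"z":0,"claw":0.6},
  {"ax":0,"ay":0,"az":0,"x":-0.0175,"y":-0.035,"z":0,"claw":0.6},
  {"ax":0,"ay":0,"az":0,"x":-0.0175,"y":-0.035,"z":0,"claw":0.6},
])

```text
t: 0.93
tool_pos: [0.3744, 0.3326, 0.25]
tool_rot: [-0.0, 0.044, 0.999, -0.0]
force: [0.6, -0.7, 0.4]
width: 0.597
```

apply_moves([
  {"ax":0,"ay":0,"az":0,"x":-0.0175,"y":-0.035,"z":0,"claw":0.6},
  {"ax":0,"ay":0,"az":0,"x":-0.0175,"y":-0.035,"z":0,"claw":0.6},
  {"ax":0,"ay":0,"az":0,"x":-0.0175,"y":-0.035,"z":0,"claw":0.6},
  {"ax":0,"ay":0,"az":0,"x":-0.0175,"y":-0.035,"z":0,"claw":0.6},
  {"ax":0,"ay":0,"az":0,"x":-0.0175,"y":-0.035,"z":0,"claw":0.6},
  {"ax":0,"ay":0,"az":0,"x":-0.0175,"y":-0.035,"z":0,"claw":0.6},
  {"ax":0,"ay":0,"az":0,"x":-0.0175,"y":-0.035,"z":0,"claw":0.6},
  {"ax":0,"ay":0,"az":0,"x":0,"y":0,"z":0.03,"claw":0.6},
  {"ax":0,"ay":0,"az":0,"x":0,"y":0,"z":0.03,"claw":0.6},
  {"ax":0,"ay":0,"az":0,"x":0,"y":0,"z":0.03,"claw":0.6},
])

```text
t: 1.77
tool_pos: [0.4751, 0.079, 0.1596]
tool_rot: [0.001, 0.045, 0.999, 0.0]
force: [0.4, 0.7, -0.5]
width: 0.598
```

```bash
python3 -c "
from h import *
where()"
```

```text
t 1.77 fix x -0.2094 y 0.0236 z 0.1596 tooly vs ey deg 0.12 tilt [-0.001  0.001 -1.   ] F fix 0.3 0.7 -0.5 w 0.598
```

apply_moves([
  {"ax":0,"ay":0,"az":0,"x":0,"y":0,"z":0.033,"claw":0.6},
  {"ax":0,"ay":0,"az":0,"x":0,"y":0,"z":0.033,"claw":0.6},
  {"ax":0,"ay":0,"az":0,"x":0,"y":0,"z":0.033,"claw":0.6},
  {"ax":0,"ay":0,"az":0,"x":0,"y":0,"z":0.02,"claw":0.6},
  {"ax":0,"ay":0,"az":0,"x":0,"y":0,"z":0.011,"claw":0.6},
  {"ax":0,"ay":0,"az":0,"x":0,"y":0,"z":0,"claw":0.6},
  {"ax":0,"ay":0,"az":0,"x":-0.004,"y":0,"z":0,"claw":0.6},
  {"ax":0,"ay":0,"az":0,"x":-0.004,"y":0,"z":0,"claw":0.6},
  {"ax":0,"ay":0,"az":0,"x":-0.004,"y":0,"z":0,"claw":0.6},
  {"ax":0,"ay":0,"az":0,"x":-0.004,"y":0,"z":0,"claw":0.6},
])

```text
t: 2.6
tool_pos: [0.4925, 0.0788, 0.0317]
tool_rot: [0.002, 0.044, 0.999, 0.001]
force: [-0.4, -0.4, 0.8]
width: 0.596
```

```bash
python3 -c "
from h import *
where()
cv2.imwrite('pics/side1.png',vision.get_image('side')[90:270,170:430,::-1].repeat(3,0).repeat(3,1))"
```

```text
t 2.60 fix x -0.1920 y 0.0250 z 0.0317 tooly vs ey deg -0.01 tilt [-0.003  0.001 -1.   ] F fix -0.3 -0.4 0.8 w 0.596
```

View pics/side1.png

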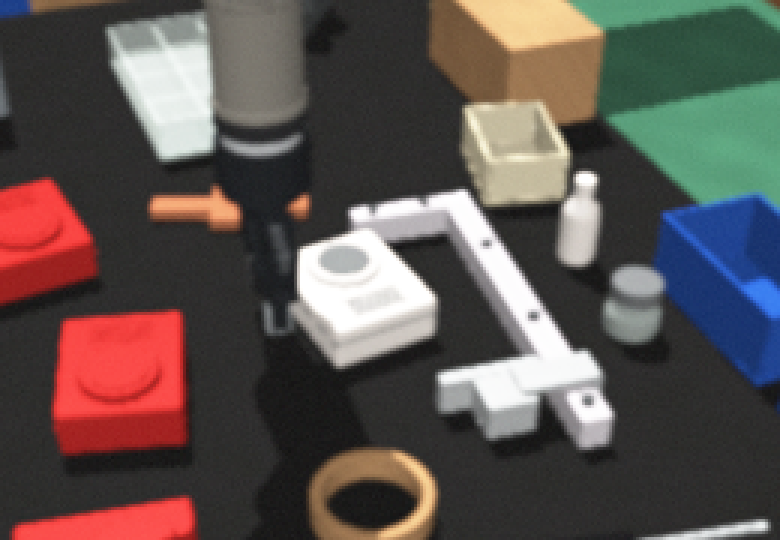

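The side view shows the finger (275,318) standing just behind the housing's near face, with nothing else near it. Start pushing.

apply_moves([
  {"ax":0,"ay":0,"az":0,"x":-0.002,"y":-0.002,"z":0.004,"claw":0.6},
  {"ax":0,"ay":0,"az":0,"x":-0.006,"y":0,"z":0,"claw":0.6},
  {"ax":0,"ay":0,"az":0,"x":-0.006,"y":0,"z":0,"claw":0.6},
  {"ax":0,"ay":0,"az":0,"x":-0.006,"y":0,"z":0,"claw":0.6},
  {"ax":0,"ay":0,"az":0,"x":-0.006,"y":0,"z":0,"claw":0.6},
  {"ax":0,"ay":0,"az":0,"x":-0.006,"y":0,"z":0,"claw":0.6},
  {"ax":0,"ay":0,"az":0,"x":-0.006,"y":0,"z":0,"claw":0.6},
  {"ax":0,"ay":0,"az":0,"x":-0.006,"y":0,"z":0,"claw":0.6},
  {"ax":0,"ay":0,"az":0,"x":-0.006,"y":0,"z":0,"claw":0.6},
  {"ax":0,"ay":0,"az":0,"x":-0.006,"y":0,"z":0,"claw":0.6},
])

```text
t: 3.48
tool_pos: [0.5466, 0.0712, 0.0262]
tool_rot: [-0.0, 0.044, 0.999, -0.0]
force: [-1.7, -0.1, -0.5]
width: 0.598
```

```bash
python3 -c "
from h import *
where()
cv2.imwrite('pics/top1.png',vision.get_image('top')[110:240,185:365,::-1].repeat(4,0).repeat(4,1))"
```

```text
t 3.48 fix x -0.1374 y 0.0222 z 0.0262 tooly vs ey deg 0.01 tilt [ 0. -0. -1.] F fix -1.7 -0.3 -0.5 w 0.598
```

View pics/top1.png

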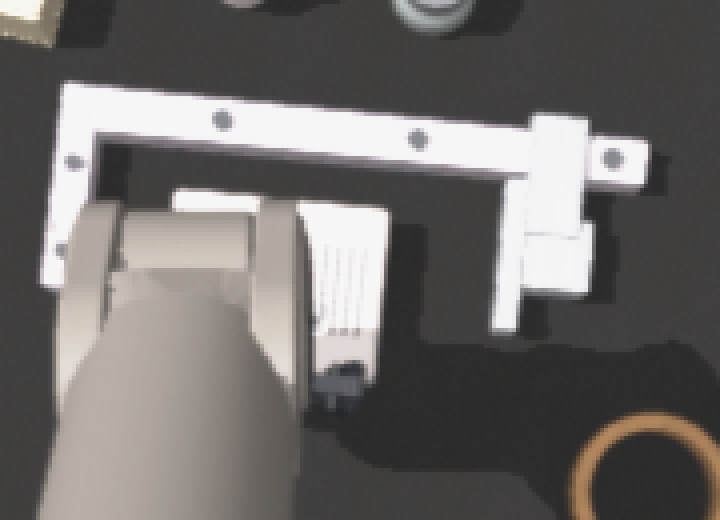

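The housing is now parallel to the fence. Its front edge runs from (175,190) to (390,208), about 30 mm short of the fence. Continue pushing, more gently.

apply_moves([
  {"ax":0,"ay":0,"az":0,"x":-0.004,"y":0,"z":0,"claw":0.6},
  {"ax":0,"ay":0,"az":0,"x":-0.004,"y":0,"z":0,"claw":0.6},
  {"ax":0,"ay":0,"az":0,"x":-0.004,"y":0,"z":0,"claw":0.6},
  {"ax":0,"ay":0,"az":0,"x":-0.003,"y":0,"z":0,"claw":0.6},
  {"ax":0,"ay":0,"az":0,"x":-0.002,"y":0,"z":0,"claw":0.6},
  {"ax":0,"ay":0,"az":0,"x":-0.002,"y":0,"z":0,"claw":0.6},
  {"ax":0,"ay":0,"az":0,"x":-0.002,"y":0,"z":0,"claw":0.6},
  {"ax":0,"ay":0,"az":0,"x":-0.002,"y":0,"z":0,"claw":0.6},
  {"ax":0,"ay":0,"az":0,"x":-0.001,"y":0,"z":0,"claw":0.6},
  {"ax":0,"ay":0,"az":0,"x":0,"y":0,"z":0,"claw":0.6},
])

```text
t: 4.37
tool_pos: [0.5707, 0.0695, 0.0263]
tool_rot: [0.001, 0.044, 0.999, 0.0]
force: [-0.8, -0.1, -1.3]
width: 0.599
```

```bash
python3 -c "
from h import *
where()"
```

```text
t 4.37 fix x -0.1133 y 0.0226 z 0.0263 tooly vs ey deg -0.01 tilt [-0.001  0.    -1.   ] F fix -0.8 -0.2 -1.3 w 0.599
```

apply_moves([
  {"ax":0,"ay":0,"az":0,"x":-0.001,"y":0,"z":0,"claw":0.6},
  {"ax":0,"ay":0,"az":0,"x":-0.001,"y":0,"z":0,"claw":0.6},
  {"ax":0,"ay":0,"az":0,"x":-0.001,"y":0,"z":0,"claw":0.6},
  {"ax":0,"ay":0,"az":0,"x":-0.001,"y":0,"z":0,"claw":0.6},
  {"ax":0,"ay":0,"az":0,"x":-0.001,"y":0,"z":0,"claw":0.6},
  {"ax":0,"ay":0,"az":0,"x":-0.001,"y":0,"z":0,"claw":0.6},
  {"ax":0,"ay":0,"az":0,"x":0,"y":0,"z":0,"claw":0.6},
  {"ax":0,"ay":0,"az":0,"x":0,"y":0,"z":0,"claw":0.6},
  {"ax":0,"ay":0,"az":0,"x":0,"y":0,"z":0,"claw":0.6},
  {"ax":0,"ay":0,"az":0,"x":0,"y":0,"z":0,"claw":0.6},
])

```text
t: 5.2
tool_pos: [0.5765, 0.0689, 0.0263]
tool_rot: [0.0, 0.044, 0.999, 0.0]
force: [-2.5, 1.0, -0.6]
width: 0.601
```

```bash
python3 -c "
from h import *
where()"
```

```text
t 5.20 fix x -0.1075 y 0.0225 z 0.0263 tooly vs ey deg -0.01 tilt [-0.001  0.    -1.   ] F fix -2.6 0.8 -0.6 w 0.601
```

Not in firm contact yet, so I keep going in 1 mm rows.

apply_moves([
  {"ax":0,"ay":0,"az":0,"x":-0.001,"y":0,"z":0,"claw":0.6},
  {"ax":0,"ay":0,"az":0,"x":-0.001,"y":0,"z":0,"claw":0.6},
  {"ax":0,"ay":0,"az":0,"x":-0.001,"y":0,"z":0,"claw":0.6},
  {"ax":0,"ay":0,"az":0,"x":-0.001,"y":0,"z":0,"claw":0.6},
  {"ax":0,"ay":0,"az":0,"x":0,"y":0,"z":0,"claw":0.6},
  {"ax":0,"ay":0,"az":0,"x":0,"y":0,"z":0,"claw":0.6},
  {"ax":0,"ay":0,"az":0,"x":0,"y":0,"z":0,"claw":0.6},
  {"ax":0,"ay":0,"az":0,"x":0,"y":0,"z":0,"claw":0.6},
  {"ax":0,"ay":0,"az":0,"x":0,"y":0,"z":0,"claw":0.6},
  {"ax":0,"ay":0,"az":0,"x":0,"y":0,"z":0,"claw":0.6},
])

```text
t: 6.03
tool_pos: [0.5765, 0.0689, 0.0258]
tool_rot: [-0.004, 0.044, 0.999, 0.0]
force: [-10.3, 1.4, 6.9]
width: 0.598
```

```bash
python3 -c "
from h import *
where()"
```

```text
t 6.03 fix x -0.1075 y 0.0225 z 0.0258 tooly vs ey deg -0.03 tilt [ 0.008 -0.    -1.   ] F fix -10.4 0.4 6.9 w 0.598
```

The tool stalled at x = -0.1075 with 10 N, so the housing is against the fence. Retreat and go to the rear of the jaw.

apply_moves([
  {"ax":0,"ay":0,"az":0,"x":0.01,"y":0,"z":0,"claw":0.6},
  {"ax":0,"ay":0,"az":0,"x":0.02,"y":0,"z":0,"claw":0.6},
  {"ax":0,"ay":0,"az":0,"x":0,"y":0,"z":-0.03,"claw":0.6},
  {"ax":0,"ay":0,"az":0,"x":0,"y":0,"z":-0.035,"claw":0.3},
  {"ax":0,"ay":0,"az":0,"x":0,"y":0,"z":-0.035,"claw":0},
  {"ax":0,"ay":0,"az":0,"x":-0.0148,"y":-0.0365,"z":0,"claw":0},
  {"ax":0,"ay":0,"az":0,"x":-0.0148,"y":-0.0365,"z":0,"claw":0},
  {"ax":0,"ay":0,"az":0,"x":-0.0148,"y":-0.0365,"z":0,"claw":0},
  {"ax":0,"ay":0,"az":0,"x":-0.0148,"y":-0.0365,"z":0,"claw":0},
  {"ax":0,"ay":0,"az":0,"x":-0.0148,"y":-0.0365,"z":0,"claw":0},
])

```text
t: 6.87
tool_pos: [0.6095, -0.1192, 0.1272]
tool_rot: [0.002, 0.044, 0.999, -0.0]
force: [0.0, -0.1, 0.3]
width: -0.0
```

apply_moves([
  {"ax":0,"ay":0,"az":0,"x":-0.0148,"y":-0.0365,"z":0,"claw":0},
  {"ax":0,"ay":0,"az":0,"x":0,"y":0,"z":0,"claw":0},
  {"ax":0,"ay":0,"az":0,"x":0,"y":0,"z":0,"claw":0},
  {"ax":0,"ay":0,"az":0,"x":0,"y":0,"z":0,"claw":0},
  {"ax":0,"ay":0,"az":0,"x":0,"y":0,"z":0,"claw":0},
  {"ax":0,"ay":0,"az":0,"x":0,"y":0,"z":0,"claw":0},
  {"ax":0,"ay":0,"az":0,"x":0,"y":0,"z":0,"claw":0},
  {"ax":0,"ay":0,"az":0,"x":0,"y":0,"z":0,"claw":0},
  {"ax":0,"ay":0,"az":0,"x":0,"y":0,"z":0,"claw":0},
  {"ax":0,"ay":0,"az":0,"x":0,"y":0,"z":0,"claw":0},
])

```text
t: 7.7
tool_pos: [0.6195, -0.1543, 0.1264]
tool_rot: [0.0, 0.044, 0.999, 0.0]
force: [0.1, -0.3, 0.6]
width: 0.001
```

Run:
```python
from h import *
where()
im=vision.get_image('top')[...,::-1]; c=vision.get_calibration('top')
hsv=cv2.cvtColor(np.ascontiguousarray(im),cv2.COLOR_BGR2HSV); cv2.imwrite('pics/top2.png',im[110:240,185:365].repeat(4,0).repeat(4,1))
```

```text
t 7.70 fix x -0.0449 y -0.1961 z 0.1264 tooly vs ey deg -0.05 tilt [-0.  0. -1.] F fix 0.1 -0.3 0.6 w 0.001
```

View pics/top2.png

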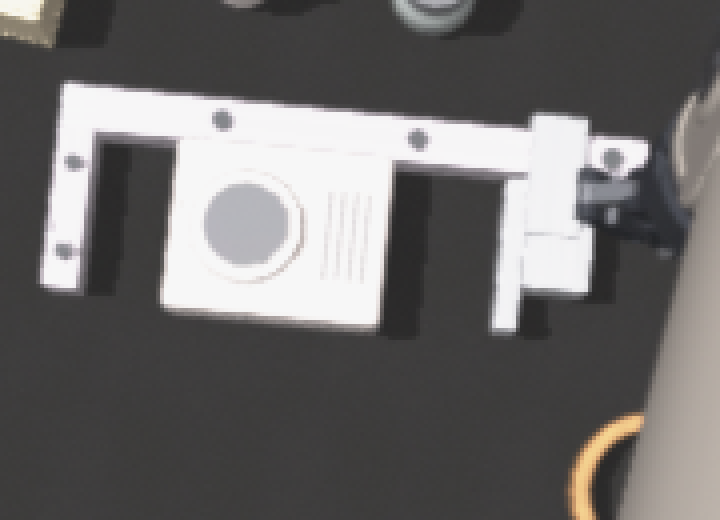

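Run:
```python
from h import *
c=vision.get_calibration('top')
p=np.array(manip.get_state()['tool_pos'])
for dz in(-.019,0,.05,.1): print(dz,((proj(p+[0,0,dz],c)-[185,110])*4).round())
F=json.load(open('fix.json')); o,ex,ey=(np.array(F[k]) for k in('o','ex','ey'))
for xy in((-.045,-.166),(-.045,-.18),(-.045,-.196)): print(xy,((proj(np.r_[o+ex*xy[0]+ey*xy[1],.035],c)-[185,110])*4).round())
```

```text
-0.019 [[671. 237.]]
0 [[678. 230.]]
0.05 [[698. 212.]]
0.1 [[720. 191.]]
(-0.045, -0.166) [[593. 254.]]
(-0.045, -0.18) [[618. 256.]]
(-0.045, -0.196) [[647. 259.]]
```

The dark finger tip at (665,240) is where I expected it, about 30 mm behind the block's rear edge (593,254). The housing's front edge is on the fence (180-390,145). Descend and push the jaw.

apply_moves([
  {"ax":0,"ay":0,"az":0,"x":0,"y":0,"z":0.033,"claw":0},
  {"ax":0,"ay":0,"az":0,"x":0,"y":0,"z":0.033,"claw":0},
  {"ax":0,"ay":0,"az":0,"x":0,"y":0,"z":0.02,"claw":0},
  {"ax":0,"ay":0,"az":0,"x":0,"y":0,"z":0.011,"claw":0},
  {"ax":0,"ay":0,"az":0,"x":0,"y":0,"z":0,"claw":0},
  {"ax":0,"ay":0,"az":0,"x":0,"y":0.004,"z":0,"claw":0},
  {"ax":0,"ay":0,"az":0,"x":0,"y":0.004,"z":0,"claw":0},
  {"ax":0,"ay":0,"az":0,"x":0,"y":0.004,"z":0,"claw":0},
  {"ax":0,"ay":0,"az":0,"x":0,"y":0.004,"z":0,"claw":0},
  {"ax":0,"ay":0,"az":0,"x":0,"y":0.004,"z":0,"claw":0},
])

```text
t: 8.58
tool_pos: [0.6222, -0.1349, 0.0306]
tool_rot: [0.001, 0.044, 0.999, -0.0]
force: [0.7, -2.5, 2.6]
width: -0.0
```

```bash
python3 -c "
from h import *
where()"
```

```text
t 8.58 fix x -0.0440 y -0.1764 z 0.0306 tooly vs ey deg -0.05 tilt [-0.003 -0.001 -1.   ] F fix 0.9 -2.4 2.6 w -0.0
```

apply_moves([
  {"ax":0,"ay":0,"az":0,"x":0.001,"y":0.005,"z":0,"claw":0},
  {"ax":0,"ay":0,"az":0,"x":0,"y":0.005,"z":0,"claw":0},
  {"ax":0,"ay":0,"az":0,"x":0,"y":0.005,"z":0,"claw":0},
  {"ax":0,"ay":0,"az":0,"x":0,"y":0.005,"z":0,"claw":0},
  {"ax":0,"ay":0,"az":0,"x":0,"y":0.005,"z":0,"claw":0},
  {"ax":0,"ay":0,"az":0,"x":0,"y":0.005,"z":0,"claw":0},
  {"ax":0,"ay":0,"az":0,"x":0,"y":0.005,"z":0,"claw":0},
  {"ax":0,"ay":0,"az":0,"x":0,"y":0.005,"z":0,"claw":0},
  {"ax":0,"ay":0,"az":0,"x":0,"y":0.005,"z":0,"claw":0},
  {"ax":0,"ay":0,"az":0,"x":0,"y":0.005,"z":0,"claw":0},
])

```text
t: 9.42
tool_pos: [0.6246, -0.0844, 0.0293]
tool_rot: [-0.0, 0.044, 0.999, 0.0]
force: [2.3, -3.2, 1.7]
width: 0.002
```

```bash
python3 -c "
from h import *
where()"
```

```text
t 9.42 fix x -0.0460 y -0.1260 z 0.0293 tooly vs ey deg -0.01 tilt [ 0.  0. -1.] F fix 2.6 -3.0 1.7 w 0.002
```

apply_moves([
  {"ax":0,"ay":0,"az":0,"x":0,"y":0.004,"z":0,"claw":0},
  {"ax":0,"ay":0,"az":0,"x":0,"y":0.004,"z":0,"claw":0},
  {"ax":0,"ay":0,"az":0,"x":0,"y":0.004,"z":0,"claw":0},
  {"ax":0,"ay":0,"az":0,"x":0,"y":0.004,"z":0,"claw":0},
  {"ax":0,"ay":0,"az":0,"x":0,"y":0.004,"z":0,"claw":0},
  {"ax":0,"ay":0,"az":0,"x":0,"y":0.004,"z":0,"claw":0},
  {"ax":0,"ay":0,"az":0,"x":0,"y":0.004,"z":0,"claw":0},
  {"ax":0,"ay":0,"az":0,"x":0,"y":0.004,"z":0,"claw":0},
  {"ax":0,"ay":0,"az":0,"x":0,"y":0.004,"z":0,"claw":0},
  {"ax":0,"ay":0,"az":0,"x":0,"y":0.004,"z":0,"claw":0},
])

```text
t: 10.25
tool_pos: [0.6279, -0.047, 0.0293]
tool_rot: [0.0, 0.045, 0.999, -0.001]
force: [1.0, -4.9, 1.1]
width: -0.001
```

```bash
python3 -c "
from h import *
where()
cv2.imwrite('pics/top3.png',vision.get_image('top')[110:240,185:365,::-1].repeat(4,0).repeat(4,1))"
```

```text
t 10.25 fix x -0.0461 y -0.0884 z 0.0293 tooly vs ey deg 0.06 tilt [-0.    -0.002 -1.   ] F fix 1.4 -4.8 1.1 w -0.001
```

View pics/top3.png

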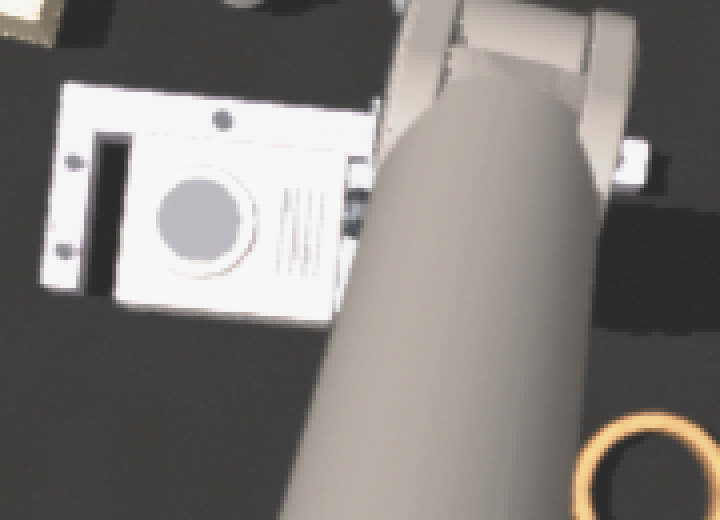

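The housing slides along the fence and stays flat; its left edge (125,220) is about 20 mm from the stop (92,220). Continue.

apply_moves([
  {"ax":0,"ay":0,"az":0,"x":0,"y":0.004,"z":0,"claw":0},
  {"ax":0,"ay":0,"az":0,"x":0,"y":0.004,"z":0,"claw":0},
  {"ax":0,"ay":0,"az":0,"x":0,"y":0.003,"z":0,"claw":0},
  {"ax":0,"ay":0,"az":0,"x":0,"y":0.002,"z":0,"claw":0},
  {"ax":0,"ay":0,"az":0,"x":0,"y":0.002,"z":0,"claw":0},
  {"ax":0,"ay":0,"az":0,"x":0,"y":0.001,"z":0,"claw":0},
  {"ax":0,"ay":0,"az":0,"x":0,"y":0.001,"z":0,"claw":0},
  {"ax":0,"ay":0,"az":0,"x":0,"y":0.001,"z":0,"claw":0},
  {"ax":0,"ay":0,"az":0,"x":0,"y":0.001,"z":0,"claw":0},
  {"ax":0,"ay":0,"az":0,"x":0,"y":0,"z":0,"claw":0},
])

```text
t: 11.13
tool_pos: [0.6296, -0.0278, 0.0293]
tool_rot: [0.0, 0.045, 0.999, -0.001]
force: [1.9, -6.1, 1.7]
width: -0.001
```

```bash
python3 -c "
from h import *
where()"
```

```text
t 11.13 fix x -0.0460 y -0.0692 z 0.0293 tooly vs ey deg 0.05 tilt [-0.    -0.002 -1.   ] F fix 2.5 -6.0 1.7 w -0.001
```

apply_moves([
  {"ax":0,"ay":0,"az":0,"x":0,"y":0.001,"z":0,"claw":0},
  {"ax":0,"ay":0,"az":0,"x":0,"y":0.001,"z":0,"claw":0},
  {"ax":0,"ay":0,"az":0,"x":0,"y":0.001,"z":0,"claw":0},
  {"ax":0,"ay":0,"az":0,"x":0,"y":0.001,"z":0,"claw":0},
  {"ax":0,"ay":0,"az":0,"x":0,"y":0.001,"z":0,"claw":0},
  {"ax":0,"ay":0,"az":0,"x":0,"y":0,"z":0,"claw":0},
  {"ax":0,"ay":0,"az":0,"x":0,"y":0,"z":0,"claw":0},
  {"ax":0,"ay":0,"az":0,"x":0,"y":0,"z":0,"claw":0},
  {"ax":0,"ay":0,"az":0,"x":0,"y":0,"z":0,"claw":0},
  {"ax":0,"ay":0,"az":0,"x":0,"y":0,"z":0,"claw":0},
])

```text
t: 11.97
tool_pos: [0.6299, -0.0241, 0.0293]
tool_rot: [0.0, 0.045, 0.999, -0.002]
force: [1.7, -7.8, 1.3]
width: -0.003
```

```bash
python3 -c "
from h import *
where()"
```

```text
t 11.97 fix x -0.0460 y -0.0654 z 0.0293 tooly vs ey deg 0.10 tilt [-0.    -0.003 -1.   ] F fix 2.4 -7.6 1.3 w -0.003
```

apply_moves([
  {"ax":0,"ay":0,"az":0,"x":0,"y":0.001,"z":0,"claw":0},
  {"ax":0,"ay":0,"az":0,"x":0,"y":0.001,"z":0,"claw":0},
  {"ax":0,"ay":0,"az":0,"x":0,"y":0.001,"z":0,"claw":0},
  {"ax":0,"ay":0,"az":0,"x":0,"y":0.001,"z":0,"claw":0},
  {"ax":0,"ay":0,"az":0,"x":0,"y":0,"z":0,"claw":0},
  {"ax":0,"ay":0,"az":0,"x":0,"y":0,"z":0,"claw":0},
  {"ax":0,"ay":0,"az":0,"x":0,"y":0,"z":0,"claw":0},
  {"ax":0,"ay":0,"az":0,"x":0,"y":0,"z":0,"claw":0},
  {"ax":0,"ay":0,"az":0,"x":0,"y":0,"z":0,"claw":0},
  {"ax":0,"ay":0,"az":0,"x":0,"y":0,"z":0,"claw":0},
])

```text
t: 12.8
tool_pos: [0.6299, -0.024, 0.0293]
tool_rot: [-0.0, 0.046, 0.999, -0.004]
force: [1.8, -11.7, 0.7]
width: -0.004
```

```bash
python3 -c "
from h import *
where()"
```

```text
t 12.80 fix x -0.0461 y -0.0653 z 0.0293 tooly vs ey deg 0.21 tilt [-0.    -0.008 -1.   ] F fix 2.9 -11.5 0.7 w -0.004
```

The jaw has stalled at 11.5 N, so the housing is trapped. Back off and look.

apply_moves([
  {"ax":0,"ay":0,"az":0,"x":0,"y":-0.005,"z":0,"claw":0},
  {"ax":0,"ay":0,"az":0,"x":0,"y":-0.015,"z":0,"claw":0},
  {"ax":0,"ay":0,"az":0,"x":0,"y":-0.02,"z":0,"claw":0},
  {"ax":0,"ay":0,"az":0,"x":0,"y":0,"z":-0.035,"claw":0},
  {"ax":0,"ay":0,"az":0,"x":0,"y":0,"z":-0.035,"claw":0},
  {"ax":0,"ay":0,"az":0,"x":0,"y":0,"z":-0.035,"claw":0},
  {"ax":0,"ay":0,"az":0,"x":0,"y":-0.04,"z":0,"claw":0},
  {"ax":0,"ay":0,"az":0,"x":0,"y":-0.04,"z":0,"claw":0},
  {"ax":0,"ay":0,"az":0,"x":0,"y":-0.04,"z":0,"claw":0},
  {"ax":0,"ay":0,"az":0,"x":0,"y":-0.02,"z":0,"claw":0},
])

```text
t: 13.63
tool_pos: [0.6124, -0.2016, 0.1343]
tool_rot: [-0.001, 0.046, 0.999, -0.001]
force: [-0.6, 0.2, 0.6]
width: 0.001
```

Run:
```python
from h import *
where()
im=vision.get_image('top')[...,::-1].copy(); c=vision.get_calibration('top')
cv2.imwrite('pics/top4.png',im[110:240,185:365].repeat(4,0).repeat(4,1))
F=json.load(open('fix.json')); o,ex,ey=(np.array(F[k]) for k in('o','ex','ey'))
# where the seated top corners of the housing should appear
for xy in((-.096,0),(-.096,.12),(0,0),(0,.12)): print(xy,((proj(np.r_[o+ex*xy[0]+ey*xy[1],.04],c)-[185,110])*4).round().tolist())
hsv=cv2.cvtColor(im,cv2.COLOR_BGR2HSV); m=(hsv[...,2]>125)&(hsv[...,1]<60)
d,p=line(m,0,212,262,False,.04,c,(155,200)); d*=np.sign(d[1]); q=p-o
print('near face angle vs fence deg',np.degrees(np.arctan2(d@ex,d@ey)),'near face fix x',q@ex)
```

```text
t 13.63 fix x -0.0479 y -0.2438 z 0.1343 tooly vs ey deg 0.23 tilt [ 0.002 -0.002 -1.   ] F fix -0.7 0.2 0.6 w 0.001
(-0.096, 0) [[287.0, 314.0]]
(-0.096, 0.12) [[69.0, 293.0]]
(0, 0) [[304.0, 143.0]]
(0, 0.12) [[88.0, 122.0]]
near face angle vs fence deg -0.41634104841133407 near face fix x -0.09999180646489664
```

View pics/top4.png

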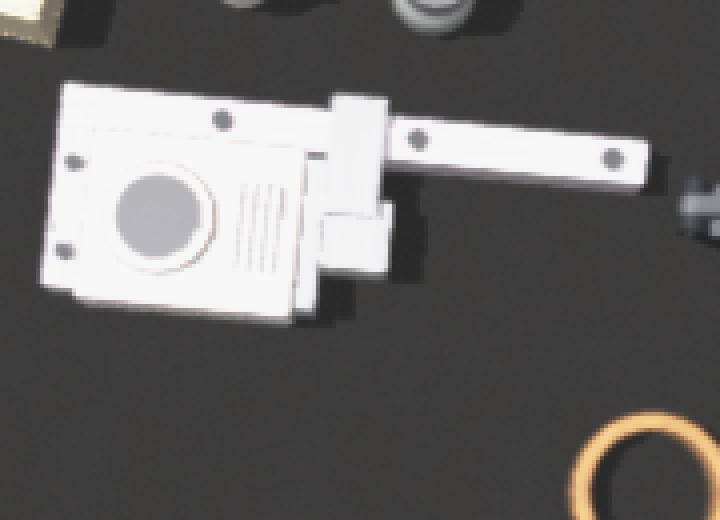

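Run:
```python
from h import *
c=vision.get_calibration('top')
F=json.load(open('fix.json')); o,ex,ey=(np.array(F[k]) for k in('o','ex','ey'))
for n,(lo,hi) in dict(top2=(232,276),top4=(210,254)).items():
    im=np.zeros((420,560,3),np.uint8); im[110:240,185:365]=cv2.imread(f'pics/{n}.png')[::4,::4]
    hsv=cv2.cvtColor(im,cv2.COLOR_BGR2HSV)
    for th in(125,190,225):
        m=(hsv[...,2]>th)&(hsv[...,1]<60)
        d,p=line(m,0,lo,hi,False,.04,c,(155,200)); d*=np.sign(d[1])
        print(n,th,'ang',np.degrees(np.arctan2(d@ex,d@ey)).round(2),'x',((p-o)@ex).round(4))
    print(im[178:194,(lo+hi)//2,1])
```

```text
top2 125 ang -0.03 x -0.1002
top2 190 ang 0.05 x -0.0971
top2 225 ang 0.04 x -0.0966
[221 247 247 247 247 247 247 247 247 247 244 165 133  85  63  60]
top4 125 ang -0.43 x -0.1002
top4 190 ang -0.07 x -0.0971
top4 225 ang -0.1 x -0.0967
[247 247 247 247 247 247 247 247 243 155 119  74  61  61  62  62]
```

```bash
python3 - <<'E'
from h import *
c=vision.get_calibration('top')
F=json.load(open('fix.json')); o,ex,ey=(np.array(F[k]) for k in('o','ex','ey'))
im=np.zeros((420,560,3),np.uint8); im[110:240,185:365]=cv2.imread('pics/top4.png')[::4,::4]
m=(im.max(2)>150)
d,p=line(m,1,164,175,False,.035,c,(262,300)); print('block rear fix y',(p-o)@ey,'(-0.050 at travel .140)')
print(im[168:172,276:288,1]); print('gap plate/housing row',im[182:186,250:268,1]); print('stop/housing rows',im[160:164,196:212,1])
E
grep -c . h.py
```

```text
block rear fix y -0.05129953914268448 (-0.050 at travel .140)
[[243 244 242 241 241 231 153  64  42  43  42  43]
 [244 244 242 241 241 230 139  59  42  41  42  42]
 [244 243 242 242 241 229 118  49  42  42  42  42]
 [244 243 242 242 242 233 113  47  42  42  41  42]]
gap plate/housing row [[247 247 247 247 247 247 247 235 198 240 243 243 242 229 105  45  43  44]
 [247 247 247 247 247 247 247 233 201 242 243 243 241 227 106  45  43  44]
 [247 247 247 247 247 247 247 230 197 242 243 242 240 217  97  46  43  42]
 [247 247 247 247 247 247 247 226 197 241 243 242 237 186  83  44  43  42]]
stop/housing rows [[ 82 184 246 246 246 246 246 246 246 245 244 247 247 247 247 247]
 [ 80 179 245 246 246 246 246 246 246 246 245 247 247 247 247 247]
 [ 84 183 245 246 246 246 246 246 246 246 246 247 247 247 246 247]
 [ 97 195 245 246 246 246 246 246 246 247 247 247 247 247 246 247]]
25
```

```bash
python3 -c "
from h import *
where(); print(finish_job())"
```

```text
t 13.68 fix x -0.0485 y -0.2478 z 0.1343 tooly vs ey deg 0.51 tilt [ 0.002 -0.004 -1.   ] F fix 0.3 -4.0 -0.6 w 0.002Traceback (most recent call last):
  File "<string>", line 3, in <module>
    where(); print(finish_job())
                   ^^^^^^^^^^
NameError: name 'finish_job' is not defined
```

`finish_job` wasn't imported. The arm was also still settling from its last move, so I let it come to rest before handing in.

apply_moves([
  {"ax":0,"ay":0,"az":0,"x":0,"y":0,"z":-0.02,"claw":0},
  {"ax":0,"ay":0,"az":0,"x":0,"y":0,"z":-0.02,"claw":0},
  {"ax":0,"ay":0,"az":0,"x":0,"y":0,"z":0,"claw":0},
  {"ax":0,"ay":0,"az":0,"x":0,"y":0,"z":0,"claw":0},
  {"ax":0,"ay":0,"az":0,"x":0,"y":0,"z":0,"claw":0},
  {"ax":0,"ay":0,"az":0,"x":0,"y":0,"z":0,"claw":0},
  {"ax":0,"ay":0,"az":0,"x":0,"y":0,"z":0,"claw":0},
  {"ax":0,"ay":0,"az":0,"x":0,"y":0,"z":0,"claw":0},
  {"ax":0,"ay":0,"az":0,"x":0,"y":0,"z":0,"claw":0},
  {"ax":0,"ay":0,"az":0,"x":0,"y":0,"z":0,"claw":0},
])

```text
t: 14.52
tool_pos: [0.6146, -0.1964, 0.174]
tool_rot: [-0.0, 0.044, 0.999, 0.0]
force: [0.2, -0.8, 0.0]
width: 0.001
```

```bash
python3 -c "
from h import *
from cell import finish_job
where(); print(finish_job())"
```

```text
t 14.52 fix x -0.0461 y -0.2384 z 0.1740 tooly vs ey deg -0.02 tilt [ 0.001  0.    -1.   ] F fix 0.3 -0.8 0.0 w 0.001
the job is handed in; nothing more can be done
None
```

I handed the job in at 14.5 s. The housing is against the fence and trapped between the jaw and the end stop, as far as my checks show.

I pushed the white housing square against the fence with the part-open fingers until they stalled at about 10 N. Then I pushed the jaw from the rear of its block with the closed fingers until it stalled at about 11.5 N, and lifted the arm clear.

**Last checks (top camera and tool readings):**
- **Fence:** the housing's near top edge is at x = -0.0967 m (ideal -0.096 m), the same as when it was pressed against the fence. It is about 0.1° off parallel.
- **Jaw:** travel is about 0.139 m from both the picture and the tool position (needs 0.136 m). That margin is close to the 2 mm camera error, but the jaw did not move while the push rose from 7.6 to 11.5 N.
- **End stop:** I did not measure the gap directly, because the white housing against the white stop hid the edge. That it is closed rests on the jaw stalling.
- **Arm:** it is at rest, clear of everything, with about zero force.
- **Other things:** I kept the moves clear of them, but did not measure their positions again at the end.

**Disagreements:**
- A looser brightness threshold put the near edge at -0.100 m and 0.4° off, because it took in part of the housing's side.
- Read by eye, the housing's corners were about 2 to 4 mm off prediction, partly for the same reason.
- One force reading of 4 N came while the arm was still slowing down, and it was gone once the arm settled.

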